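# Clip the small chopping board upright

## Robot

A 6-joint arm with a two-finger parallel gripper is mounted at the origin on a cart in front of the work surface, level with it; the furniture and walls round the work are solid. World frame = base frame: x ahead of the robot, y to its left, z up, the work surface at z = 0. Lengths are in m, angles in rad, forces in N, time in s.
With the tool pointing down it reaches from about 0.275 to 1 m from the base axis. Payload 8.4 kg.
Tool frame: the origin (TCP) lies midway between the tips of the shut fingers; the grasp point (between the pads) lies 19 mm behind it (manip.pinch_z is the distance from the TCP to the grasp point, in m); z points along the fingers, y is the line along which they close (so a half turn about z gives the same grasp; the last joint's range is limited). The gripper opens to 85 mm and grips with 20 to 120 N. Pads are 22 mm wide; open, the fingers measure 114 mm over their backs; the gripper's body (76 mm by 85 mm) begins 54 mm behind the grasp point. The pads swing forward as they close: fully open they stand 13 mm farther back than shut.
Start: joints at [-1.327, 0.353, 1.633, -0, 1.155, -0.002], TCP at [0.152, -0.606, 0.231] pointing down, gripper open.
Joint ranges: [-2.63, 2.63], [-0.92, 2.1], [0.06, 2.66], [-1.3, 4.44], [0, 2.69], [-3.02, 3.02]. Speed limits (rad/s): [2.22, 2.22, 2.79, 3.14, 3.14, 3.14].

## Interface

Orientations are given as a unit quaternion [x, y, z, w].
In Python, from workcell import manip gives the robot as it stands.
- The arm moves only by the tool servo_tool, never from a script. Its argument "increments" is one flat list of numbers, 6 for each row, row after row: the shift along the world's x, y, z as a fraction of full scale, then the turn, a rotation vector about the world's x, y, z as a fraction of full scale. In form: [dx, dy, dz, rx, ry, rz, dx, dy, dz, rx, ry, rz, ...]. A call has 1 to 20 rows; each row is the pose to reach, as a shift and turn from the pose commanded when the call began; what a row does not reach only later rows make up. Full scale, the value 1, is 300 mm for a shift and 45 degrees for a turn. A row lasts 1/10 s, in which the tool goes at most 50 mm and 8.59 degrees, less where a joint would pass 70% of its speed; a pose out of reach is approached as far as the arm can. A call with a number of a shift or a turn outside -1 to 1 is refused whole. A call with a gripper value outside its range is refused whole. "fingers" is the gripper command: -1 is shut, 1 is fully open, values between are in proportion, set as the call begins (left out, the last holds). The fingers move at their own pace and stop on an object; "grip_force" is the grip in N (left out, the last holds). Time passes only in rows, so rows that repeat a pose let the fingers close. It gives the time, the measured TCP pose, the force, the opening and the grip force at its end, in the units of the state.
- manip.get_obs(): the state, without advancing time (a new reading comes with each control period).
- manip.camera(name): name is "scene" or "top" or "wrist"; returns a dict with "img" (384x512x3 uint8, red, green, blue), "K" (3x3 intrinsics, pixels), "cam_to_world" (4x4, takes a point from camera to world coordinates). Camera axes: x right, y down, z forward; pixel columns grow to the right and rows downward; lengths in m; the calibration is good to about 2 mm. The wrist camera is an equidistant fisheye: a pixel r from the principal point sees the ray r / f radians off the axis. A picture is of the moment at which its call begins. There is no depth.
- manip.finish_job(): hands the job in; it is judged then, once.
The state is a dict: "t": time; "joint_pos": joint angles; "joint_velocities": joint speeds; "joint_torque": joint torques, N m; "ee_pos": TCP position; "orientation": TCP orientation; "force": force on the tool from outside, world axes, zero at the start; "ft_torque": the same for the moment, N m; "width": finger opening in m; "grip_force": force on a finger pad.
Only numpy, scipy, OpenCV 4.12 (cv2) and the standard library are available. Lean on these libraries where they do the work, as an engineer would, in place of code of your own. Each camera call takes 0.05 s, during which the arm holds its last target. There are 200 camera calls.

## Task

Take the narrower of the two chopping boards out of the wooden rack and press its lower edge down into the sprung steel clip, about centred along it, until the board is fully home on the clip's floor. Leave it standing upright in the clip, and leave the wider board standing in the rack.

Things in the scene. Friction and masses are not known exactly. Their poses are not given: they have to be found in the camera images.
- narrow_board: The board to clip: light wood, on edge in one of the rack's two slots; 110 mm wide (x axis), 8 mm thick (y axis), 110 mm tall (z axis, up), 0.09 kg. Origin: centre of its lower edge. Flush eyelet in an upper corner. Grip it across the thickness near the top: the rack's pins beside it end 44 mm above its lower edge. It has 2 mm of play to each side in its slot and lifts straight out.
- wide_board: The board to leave: same wood, thickness (8 mm, y axis) and height (110 mm, z axis, up), but 170 mm wide (x axis). It stands in the rack's other slot, 95 mm from the narrow board and parallel to it; which slot holds which board changes. Origin: centre of its lower edge.
- board_clip: The sprung clip, fixed to the worktop: dark steel base 100 x 96 x 14 mm (x, y, z), two bright steel cheeks 80 mm long between two dark side walls (38 mm high, outer faces 46 mm from the middle). Origin: centre of its underside; z up. The slot between the cheeks runs along the x axis through the middle (y = 0).
- clip_floor (a point): Middle of the slot's floor, 14 mm above the clip's origin, axes as the clip's: the board's lower edge rests here. Cheeks stand 3 mm apart at rest; from 23 mm above this point lips flare at 20 degrees to a mouth 22 mm wide at 48 mm. A board pressed down parts them along y (each up to 11 mm, 1.5 N + 0.5 N/mm) and needs about 5 to 10 N (more if off-centre, more than its weight); they then hold it upright.
There are look-alikes about, which are no part of the job. Leave any blue look-alike of the narrow_board alone.

How it is judged:
On the way:
1. the narrow board is lifted clear of the rack, its lower edge more than 70 mm above the worktop (height (world z) of narrow_board above 0.07 m), for 0.1 s.
At the end, for the whole second after the job is handed in: Narrow board at rest in the clip: lower edge within 6 mm of the clip's floor, middle within 20 mm along the slot and 10 mm across, upright and in line within 10 degrees. Wide board at rest in the rack, upright within 10 degrees, within 30 mm of where it stood (x of narrow_board in the frame of clip_floor between -0.02 and 0.02 m and y of narrow_board in the frame of clip_floor between -0.01 and 0.01 m and z of narrow_board in the frame of clip_floor between -0.006 and 0.006 m and angle between each of narrow_board, wide_board's own z axis and vertical below 0.175 rad and angle between the x axis of narrow_board and the x axis of board_clip, either way round below 0.175 rad and linear speed of each of narrow_board, wide_board below 0.02 m/s and distance of wide_board from where it was at the start of the episode below 0.03 m); the robot touches nothing.
It fails at once if the wide board is lifted out or tipped over (distance of wide_board from where it was at the start of the episode above 0.05 m or angle between wide_board's own z axis and vertical above 0.5 rad).
It also fails if it takes over 38 s, if anything falls off the work surface, if the arm or the gripper's body presses on something with over 40 N, if the wrist force passes 120 N, or if a joint passes its speed limit or range.

## Working session

There is one attempt and no reset: what is moved stays moved. The work goes in short steps, Python scripts to look and compute and a tool call to move; the robot and the scene stay as the last step left them, time stands still between calls to the robot, and variables do not carry over. Pictures are saved under pics/ and viewed, at most 10 in all, crops included, and the job is handed in when it is done.

Besides the shell and the picture viewer there is one more tool, called after "Emit:" as name(argument=value, ...) on one line, values as JSON. servo_tool: Moves the arm, as the interface text tells. Shift numbers are shares of 300 mm and turn numbers shares of 45 degrees, none past 1 either way. Its arguments: {"type":"object","properties":{"increments":{"type":"array","items":{"type":"number","minimum":-1,"maximum":1}},"fingers":{"type":"number"},"grip_force":{"type":"number"}},"required":["increments"]}

```bash
mkdir -p pics; ls; python3 - <<'E'
from workcell import manip
import cv2,numpy as np
ims=[]
for n in("scene","top"):
    c=manip.camera(n);cv2.imwrite(f"pics/{n}0.png",c["img"][...,::-1]);np.savez(f"{n}0.npz",**c)
    print(n,c["K"].tolist(),np.round(c["cam_to_world"],3).tolist())
print(manip.get_obs())
E
```

```text
pics
scene [[418.02231344025887, 0.0, 255.1742719590553], [0.0, 418.02231344025887, 186.5696730248285], [0.0, 0.0, 1.0]] [[-0.804, -0.346, 0.484, 0.019], [-0.594, 0.474, -0.65, 0.789], [-0.005, -0.81, -0.586, 0.655], [0.0, 0.0, 0.0, 1.0]]
top [[487.8409920733341, 0.0, 249.9478266116957], [0.0, 487.8409920733341, 189.7176650128176], [0.0, 0.0, 1.0]] [[0.03, -0.993, 0.11, 0.419], [-1.0, -0.03, -0.003, 0.094], [0.007, -0.11, -0.994, 1.144], [0.0, 0.0, 0.0, 1.0]]
{'t': 0.1, 'joint_pos': array([-1.32737601e+00,  3.53607015e-01,  1.63407950e+00,  2.39771464e-05,
        1.15520713e+00, -2.36971782e-03]), 'joint_velocities': array([ 0.00071746, -0.00069305,  0.00031871, -0.00202072,  0.00162048,
        0.0001659 ]), 'joint_torque': array([-1.41995573e-03, -6.06359267e+01, -3.42821646e+01, -1.63793510e-05,
        3.98249977e-03,  7.49473230e-07]), 'ee_pos': array([ 0.15199545, -0.60577908,  0.23061075]), 'orientation': array([ 9.92458291e-01,  1.22581061e-01, -6.73262069e-05, -6.47095846e-04]), 'force': array([-0.26848463, -0.2902731 ,  0.16630407]), 'ft_torque': array([-0.02157393,  0.00797137,  0.05074655]), 'grip_force': 0.0, 'width': 0.08572537086582661}
```

View pics/top0.png

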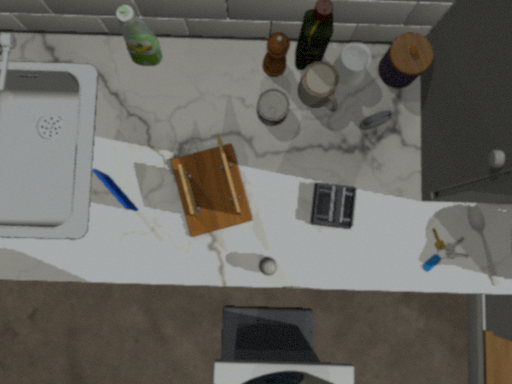

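View pics/scene0.png

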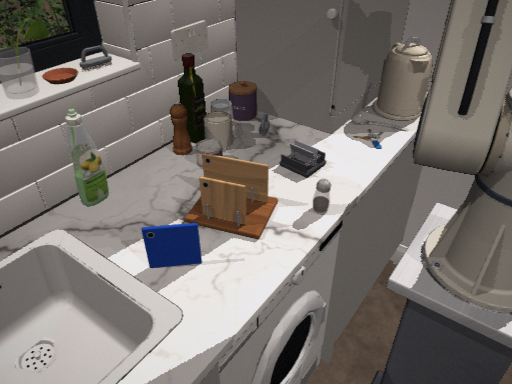

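Top view: the rack is at about (210,190), with the narrow board at left (187,190), the wide one at right (233,178), and the clip at (333,205). I'll crop in for edges.

```bash
python3 - <<'E'
import cv2,numpy as np
a=cv2.imread("pics/top0.png")
l=cv2.resize(a[130:245,160:265],None,fx=5,fy=5,interpolation=2)[:575]
r=cv2.resize(a[175:235,305:361],None,fx=5,fy=5,interpolation=2)
o=np.zeros((575,800,3),np.uint8);o[:,:525]=l;o[:300,525:800]=r[:,:275]
b=cv2.imread("pics/scene0.png")
s=cv2.resize(b[140:180,275:330],None,fx=5,fy=5,interpolation=2)
o[320:520,525:800]=s
cv2.imwrite("pics/crop0.png",o)
E
```

```text
(no output)
```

View pics/crop0.png

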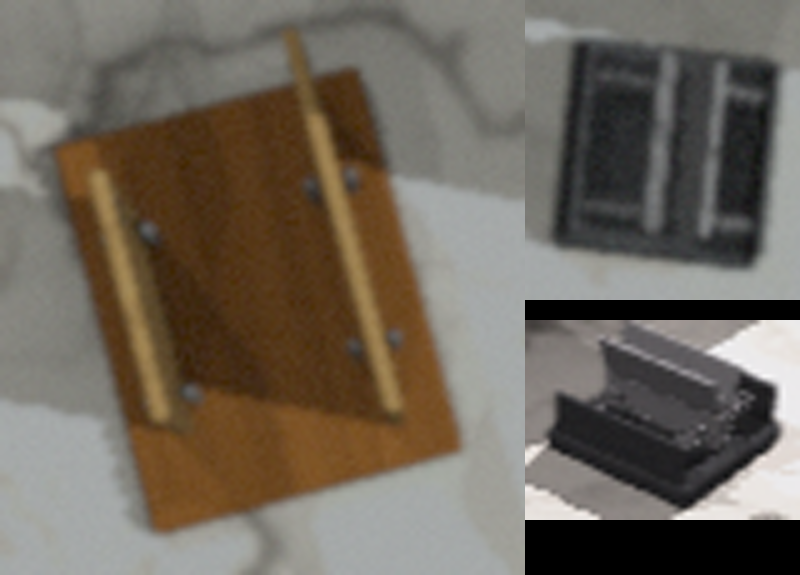

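Crop: the narrow board's top edge runs (179.6,164.4)→(192.4,214), the wide one's (218,136)→(239,213). The lip tops run (333,185)→(330.4,221.4) and (344,187.4)→(341.2,222.6).

```bash
cat > h.py <<'E'
import numpy as np
def ray(c,px):
    K,T=c["K"],c["cam_to_world"]
    d=T[:3,:3]@np.linalg.solve(K,[px[0],px[1],1]); return T[:3,3],d
def plane(c,px,z):
    o,d=ray(c,px); return (o+d*(z-o[2])/d[2])[:2]
E
python3 - <<'E'
from h import *
c=np.load("top0.npz")
def seg(a,b,z,n):
    p,q=plane(c,a,z),plane(c,b,z);d=p-q
    print(n,z,np.round((p+q)/2,4),"len",round(np.hypot(*d),4),"ang",round(np.degrees(np.arctan2(d[1],d[0])),1)); return (p+q)/2,d
for z in(.12,.13):
    m,d=seg((179.6,164.4),(192.4,214),z,"narrow");w,e=seg((218,136),(239,213),z,"wide")
    n=np.array([-e[1],e[0]])/np.hypot(*e);print((m-w)@n)
a,_=seg((333,185),(330.4,221.4),.062,"L");b,_=seg((344,187.4),(341.2,222.6),.062,"R");print((a+b)/2)
# base corners z=.014 underside-ish
cs=[((x-525)/5+305,y/5+175) for x,y in((580,40),(778,65),(757,267),(557,242))]
P=[plane(c,p,.014) for p in cs];print(np.round(P,4),np.mean(P,0))
E
```

```text
narrow 0.12 [0.5296 0.2255] len 0.1091 ang 16.9
wide 0.12 [0.5641 0.1371] len 0.1708 ang 17.1
0.09465674984439594
narrow 0.13 [0.5285 0.2242] len 0.1081 ang 16.9
wide 0.13 [0.5626 0.1366] len 0.1692 ang 17.1
0.09373259235095119
L 0.062 [ 0.5143 -0.0927] len 0.0817 ang -3.4
R 0.062 [ 0.511  -0.1171] len 0.079 ang -4.0
[ 0.51262507 -0.10488251]
[[ 0.5646 -0.0637]
 [ 0.5556 -0.1564]
 [ 0.4612 -0.1473]
 [ 0.47   -0.0545]] [ 0.5128607  -0.10547893]
```

Emit:
servo_tool(increments=[0.42,0.92,0,0,0,0,0.42,0.92,0,0,0,0,0.42,0.92,0,0,0,0,0.42,0.92,0,0,0,0,0.42,0.92,0,0,0,0,0.42,0.92,0,0,0,0,0.42,0.92,0,0,0,0], fingers=1)

```text
t: 0.8
ee_pos: [0.2789, -0.3255, 0.2309]
orientation: [0.992, 0.124, -0.0, -0.001]
force: [-0.6, 0.3, 0.9]
width: 0.0852
grip_force: 0.0
```

Emit:
servo_tool(increments=[0.42,0.92,0,0,0,0,0.42,0.92,0,0,0,0,0.42,0.92,0,0,0,0,0.42,0.92,0,0,0,0,0.42,0.92,0,0,0,0,0.42,0.92,0,0,0,0,0.42,0.92,0,0,0,0])

```text
t: 1.5
ee_pos: [0.4061, -0.0501, 0.2315]
orientation: [0.992, 0.125, 0.001, -0.0]
force: [-0.3, -0.9, -0.5]
width: 0.0856
grip_force: 0.0
```

Emit:
servo_tool(increments=[0.42,0.93,0,0,0,0.065,0.42,0.93,0,0,0,0.065,0.42,0.93,0,0,0,0.065,0.42,0.93,0,0,0,0.065,0.42,0.93,0,0,0,0.065,0.42,0.93,0,0,0,0.065,0.42,0.93,0,0,0,0.065,0.42,0.93,0,0,0,0.065,0.42,0.93,0,0,0,0.065])

```text
t: 2.4
ee_pos: [0.5296, 0.2232, 0.2307]
orientation: [0.989, 0.148, -0.001, 0.0]
force: [-0.1, 0.1, 0.1]
width: 0.0857
grip_force: 0.0
```

```bash
python3 - <<'E'
from workcell import manip
import cv2,numpy as np
c=manip.camera("wrist");cv2.imwrite("pics/w1.png",c["img"][...,::-1]);np.savez("w1.npz",**c)
print(c["K"].tolist(),np.round(c["cam_to_world"],3).tolist());o=manip.get_obs();print(o["ee_pos"],o["orientation"],o["joint_pos"])
E
```

```text
[[297.3186396354542, 0.0, 252.4486854523727], [0.0, 297.3186396354542, 189.89464695819785], [0.0, 0.0, 1.0]] [[0.293, -0.91, -0.295, 0.606], [-0.956, -0.278, -0.091, 0.246], [0.001, 0.308, -0.951, 0.373], [0.0, 0.0, 0.0, 1.0]]
[0.52960571 0.22302397 0.23099036] [ 9.89087256e-01  1.47329434e-01 -5.55852734e-04  3.58000906e-04] [ 3.96214558e-01  2.76199857e-01  1.74268789e+00 -4.66585933e-04
  1.12395854e+00  1.67147731e+00]
```

View pics/w1.png

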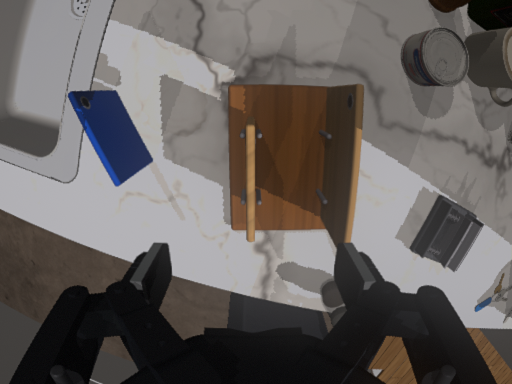

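Wrist view: the narrow board's top edge runs (250.5,125)→(251,241), squarely between the fingers' line; the wide one is at (350,165). Next I'll fisheye-cast onto the top plane.

```bash
cat >> h.py <<'E'
def fray(c,px):
    K,T=c["K"],c["cam_to_world"]
    v=np.array([px[0]-K[0,2],px[1]-K[1,2]]);r=np.hypot(*v);t=r/K[0,0]
    return T[:3,3],T[:3,:3]@np.array([*(v/r*np.sin(t)),np.cos(t)])
def fplane(c,px,z):
    o,d=fray(c,px); return (o+d*(z-o[2])/d[2])[:2]
E
python3 - <<'E'
from h import *
c=np.load("w1.npz");t=np.load("top0.npz")
for z in(.11,.12,.13):
    p,q=fplane(c,(250.5,125),z),fplane(c,(251,241),z);d=p-q
    print(z,(p+q)/2,np.hypot(*d),np.degrees(np.arctan2(d[1],d[0])), (plane(t,(179.6,164.4),z)+plane(t,(192.4,214),z))/2)
L=[fplane(c,p,.062) for p in((443,196),(479,217),(448,268),(412,247))]; print(np.round(L,4))
E
```

```text
0.11 [0.52789938 0.2232603 ] 0.11339476011477416 17.16571611935217 [0.53066487 0.2267749 ]
0.12 [0.53089149 0.22412138] 0.10907560377935141 17.165716119352172 [0.52958141 0.22549138]
0.13 [0.53388361 0.22498246] 0.10475644744392877 17.16571611935217 [0.52849794 0.22420785]
[[ 0.5743 -0.0211]
 [ 0.5663 -0.1065]
 [ 0.4788 -0.0964]
 [ 0.4961 -0.0098]]
```

Emit:
servo_tool(increments=[0,0.005,-0.25,0,0,0,0,0.005,-0.25,0,0,0,0,0.005,-0.4,0,0,0,0,0.005,-0.487,0,0,0,0,0.005,-0.487,0,0,0,0,0.005,-0.487,0,0,0])

```text
t: 3.05
ee_pos: [0.5302, 0.2252, 0.0859]
orientation: [0.989, 0.147, -0.0, 0.0]
force: [-0.4, -0.8, 0.6]
width: 0.0856
grip_force: 0.0
```

Emit:
servo_tool(increments=[0,0,0,0,0,0,0,0,0,0,0,0,0,0,0,0,0,0,0,0,0,0,0,0,0,0,0,0,0,0,0,0,0,0,0,0,0,0,0,0,0,0,0,0,0,0,0,0,0,0,0,0,0,0,0,0,0,0,0,0,0,0,0,0,0,0,0,0,0,0,0,0], fingers=-1, grip_force=60)

```text
t: 4.25
ee_pos: [0.5303, 0.2264, 0.0856]
orientation: [0.989, 0.148, 0.0, -0.0]
force: [-0.7, -0.6, 4.9]
width: 0.0073
grip_force: 59.1
```

Emit:
servo_tool(increments=[0,0,0.1,0,0,0,0,0,0.2,0,0,0,0,0,0.35,0,0,0,0,0,0.5,0,0,0,0,0,0.5,0,0,0,0,0,0.5,0,0,0])

```text
t: 4.85
ee_pos: [0.5304, 0.2265, 0.2359]
orientation: [0.989, 0.148, 0.001, -0.0]
force: [-0.6, -0.5, -0.4]
width: 0.0074
grip_force: 58.5
```

Emit:
servo_tool(increments=[-0.03,-0.15,0,0,0,-0.12,-0.03,-0.3,0,0,0,-0.24,-0.03,-0.4,0,0,0,-0.36,-0.03,-0.5,0,0,0,-0.489,-0.03,-0.6,0,0,0,-0.489,-0.03,-0.6,0,0,0,-0.489,-0.03,-0.6,0,0,0,-0.489])

```text
t: 5.55
ee_pos: [0.5202, 0.0459, 0.2336]
orientation: [0.999, -0.044, -0.001, -0.0]
force: [0.0, 0.2, -1.0]
width: 0.0071
grip_force: 58.8
```

```bash
python3 - <<'E'
from workcell import manip
import cv2,numpy as np
c=manip.camera("wrist");np.savez("w2.npz",**c)
d=manip.camera("scene")
np.savez("s2.npz",**d)
a=c["img"][...,::-1];b=d["img"][...,::-1]
cv2.imwrite("pics/w2.png",a);cv2.imwrite("pics/s2.png",b)
o=manip.get_obs();print(o["ee_pos"],o["orientation"],o["width"],o["force"],c["cam_to_world"].round(3).tolist())
E
```

```text
[0.52059429 0.04692026 0.23417604] [ 9.99056921e-01 -4.34111251e-02 -8.58252024e-04 -7.31810681e-05] 0.007100115675643406 [ 0.46042139 -0.19709459 -0.69755741] [[-0.088, -0.947, -0.308, 0.6], [-0.996, 0.083, 0.027, 0.038], [-0.0, 0.309, -0.951, 0.375], [0.0, 0.0, 0.0, 1.0]]
```

View pics/w2.png

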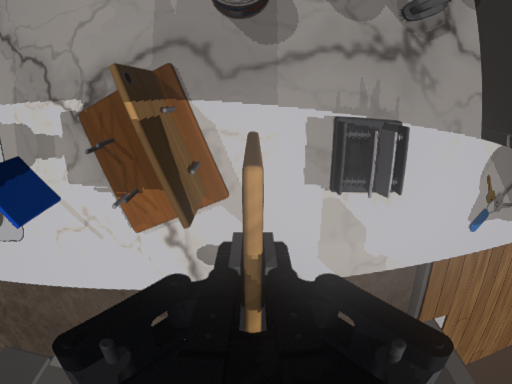

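The board hangs straight in the grip; the clip is at (370,157) and the wide board still stands. I'll move above the clip, then look at it closely.

Emit:
servo_tool(increments=[-0.013,-0.15,0,0,0,0,-0.02,-0.3,0,0,0,0,-0.026,-0.45,0,0,0,0,-0.026,-0.507,0,0,0,0,-0.026,-0.507,0,0,0,0,-0.026,-0.507,0,0,0,0,-0.026,-0.507,0,0,0,0])

```text
t: 6.35
ee_pos: [0.5134, -0.1044, 0.2349]
orientation: [0.999, -0.043, -0.0, -0.0]
force: [0.6, 0.2, -0.4]
width: 0.0073
grip_force: 59.1
```

```bash
python3 - <<'E'
from workcell import manip
import cv2,numpy as np
c=manip.camera("wrist");np.savez("w3.npz",**c)
d=manip.camera("scene");np.savez("s3.npz",**d)
a=c["img"][...,::-1];b=d["img"][...,::-1]
w2=np.load("w2.npz")["img"][...,::-1]
o=np.zeros((600,800,3),np.uint8)
o[:300,:400]=cv2.resize(w2[105:205,300:433],(400,300),interpolation=2)
o[:300,400:]=cv2.resize(b[60:210,230:430],(400,300),interpolation=2)
o[300:,:400]=cv2.resize(a[90:240,160:360],(400,300),interpolation=2)
cv2.imwrite("pics/c3.png",o)
o=manip.get_obs();print(o["ee_pos"],o["orientation"],o["width"],o["force"])
E
```

```text
[ 0.51339464 -0.10448727  0.23507324] [ 9.99087260e-01 -4.27155399e-02 -1.03500348e-04 -1.39049475e-04] 0.007595282974691198 [ 0.03289388 -0.33848269 -1.19449489]
```

View pics/c3.png

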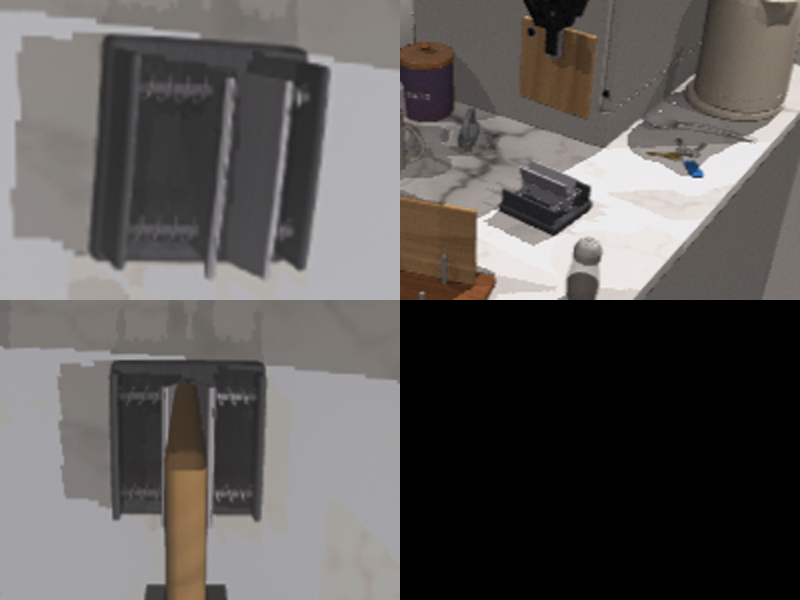

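In the close view (bottom left) the board lies between the lips (x 165 and 211, board mid 187) and parallel to them. One check of the clip centre from both wrist views:

```bash
python3 - <<'E'
from h import *
a=np.load("w2.npz");b=np.load("w3.npz")
f2=lambda x,y,z:fplane(a,(300+x*133/400,105+y/3),z)
f3=lambda x,y,z:fplane(b,(160+x/2,90+(y-300)/2),z)
def rep(n,P):
    P=np.array(P);d=P[0]-P[1]+P[2]-P[3];print(n,P.mean(0).round(4),np.degrees(np.arctan2(d[1],d[0])).round(1), np.linalg.norm(P[0]-P[1]).round(3))
rep("lips w3",[f3(165,388,.062),f3(163,525,.062),f3(213,388,.062),f3(209,525,.062)])
rep("walls w3",[f3(113,375,.052),f3(112,518,.052),f3(264,375,.052),f3(260,518,.052)])
rep("lips w2",[f2(230,80,.062),f2(210,277,.062),f2(288,84,.062),f2(267,277,.062)])
p=b["cam_to_world"]
rep("board",[f3(187,385,.158),f3(186,466,.268-.0)]*2)
E
```

```text
lips w3 [ 0.5154 -0.1063] -6.0 0.077
walls w3 [ 0.5189 -0.1065] -5.8 0.083
lips w2 [ 0.5149 -0.1058] -4.9 0.078
board [ 0.5659 -0.1098] -17.5 0.002
```

Emit:
servo_tool(increments=[0.003,-0.004,-0.1,0,0,-0.008,0.003,-0.004,-0.2,0,0,-0.008,0.003,-0.004,-0.27,0,0,-0.008,0.003,-0.004,-0.33,0,0,-0.008,0.003,-0.004,-0.33,0,0,-0.008,0.003,-0.004,-0.33,0,0,-0.008])

```text
t: 7.05
ee_pos: [0.5143, -0.1064, 0.1364]
orientation: [0.999, -0.046, -0.0, -0.0]
force: [0.6, -0.7, -1.1]
width: 0.007
grip_force: 59.1
```

Emit:
servo_tool(increments=[0,0,-0.02,0,0,0,0,0,-0.04,0,0,0,0,0,-0.06,0,0,0,0,0,-0.08,0,0,0,0,0,-0.1,0,0,0,0,0,-0.1,0,0,0])

```text
t: 7.65
ee_pos: [0.5141, -0.1069, 0.1054]
orientation: [0.999, -0.047, -0.0, -0.0]
force: [2.5, 1.4, -3.8]
width: 0.0073
grip_force: 58.8
```

Emit:
servo_tool(increments=[0,0,-0.01,0,0,0,0,0,-0.02,0,0,0,0,0,-0.03,0,0,0,0,0,-0.035,0,0,0,0,0,-0.035,0,0,0,0,0,-0.035,0,0,0])

```text
t: 8.25
ee_pos: [0.514, -0.107, 0.0954]
orientation: [0.999, -0.047, -0.0, -0.0]
force: [1.4, 1.7, -4.2]
width: 0.0067
grip_force: 58.9
```

Emit:
servo_tool(increments=[0,0,-0.005,0,0,0,0,0,-0.01,0,0,0,0,0,-0.014,0,0,0,0,0,-0.014,0,0,0])

```text
t: 8.65
ee_pos: [0.5142, -0.107, 0.0914]
orientation: [0.999, -0.047, 0.0, 0.0]
force: [0.4, 1.6, -0.1]
width: 0.0073
grip_force: 59.3
```

```bash
python3 - <<'E'
from workcell import manip
import cv2,numpy as np
d=manip.camera("scene");np.savez("s4.npz",**d)
c=manip.camera("wrist")
o=np.zeros((600,800,3),np.uint8)
o[:,:480]=cv2.resize(d["img"][95:195,265:345,::-1],(480,600),interpolation=2)
o[:300,480:]=cv2.resize(c["img"][60:240,160:352,::-1],(320,300),interpolation=2)
cv2.imwrite("pics/c4.png",o)
E
```

```text
(no output)
```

View pics/c4.png

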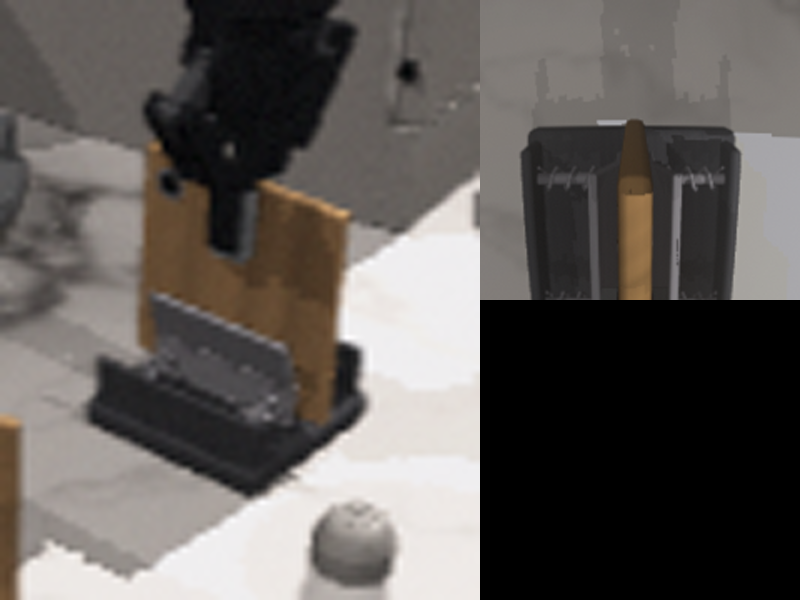

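The board is between the cheeks and close to the base. I'll press on in small steps until contact with the floor shows.

Emit:
servo_tool(increments=[0,0,-0.004,0,0,0,0,0,-0.007,0,0,0,0,0,-0.007,0,0,0,0,0,-0.007,0,0,0])

```text
t: 9.15
ee_pos: [0.5142, -0.107, 0.0893]
orientation: [0.999, -0.047, 0.0, -0.0]
force: [0.3, 2.0, -0.1]
width: 0.0074
grip_force: 59.4
```

Emit:
servo_tool(increments=[0,0,-0.004,0,0,0,0,0,-0.007,0,0,0,0,0,-0.007,0,0,0,0,0,-0.007,0,0,0])

```text
t: 9.55
ee_pos: [0.5141, -0.107, 0.0872]
orientation: [0.999, -0.047, -0.0, -0.0]
force: [0.9, 1.4, 0.3]
width: 0.0072
grip_force: 59.3
```

Emit:
servo_tool(increments=[0,0,-0.004,0,0,0,0,0,-0.007,0,0,0,0,0,-0.007,0,0,0,0,0,-0.007,0,0,0])

```text
t: 9.95
ee_pos: [0.5142, -0.107, 0.0855]
orientation: [0.999, -0.047, 0.0, 0.0]
force: [-1.6, 2.7, 7.1]
width: 0.0073
grip_force: 60.3
```

```bash
python3 - <<'E'
from workcell import manip
import cv2,numpy as np
d=manip.camera("scene");np.savez("s5.npz",**d)
o=np.zeros((600,800,3),np.uint8)
s4=np.load("s4.npz")["img"]
o[:,:400]=cv2.resize(s4[110:185,280:330,::-1],(400,600),interpolation=2)
o[:,400:]=cv2.resize(d["img"][110:185,280:330,::-1],(400,600),interpolation=2)
cv2.imwrite("pics/c5.png",o)
x=manip.get_obs();print(x["force"],x["ft_torque"],x["ee_pos"])
from h import *
# predict pixel of board corners if home (bottom z=.014), centre (.5142,-.1065), yaw -5.4
K,T=d["K"],np.linalg.inv(d["cam_to_world"])
u=np.array([np.cos(-.094),np.sin(-.094),0]);v=np.array([-u[1],u[0],0])
for z in(.014,.124):
  for s in(-.055,.055):
    for t in(-.004,.004):
      p=K@(T[:3]@np.r_[np.array([.5142,-.1065,z])+s*u+t*v,1]);p=p[:2]/p[2];print(z,s,t,p.round(1),((p-[280,110])*8).round())
E
```

```text
[-1.34321334  1.91163123  7.30102464] [0.41934535 0.19279605 0.00784142] [ 0.51421161 -0.10702647  0.08554463]
0.014 -0.055 -0.004 [319.7 166.3] [317. 450.]
0.014 -0.055 0.004 [318.  167.4] [304. 460.]
0.014 0.055 -0.004 [288.7 152.7] [ 70. 342.]
0.014 0.055 0.004 [287.  153.8] [ 56. 350.]
0.124 -0.055 -0.004 [323.3 131.4] [346. 171.]
0.124 -0.055 0.004 [321.5 132.5] [332. 180.]
0.124 0.055 -0.004 [290.4 118.9] [83. 71.]
0.124 0.055 0.004 [288.6 119.9] [69. 79.]
```

View pics/c5.png

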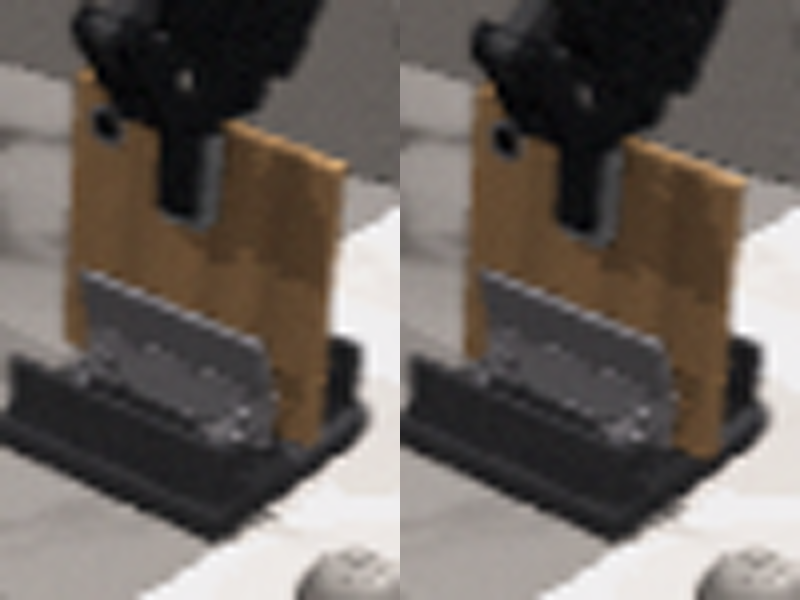

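The corners now match the fully-home prediction (lower corner at crop (320,455)) and the force jumped, so the floor has been met. A small confirming press, then release and retreat.

Emit:
servo_tool(increments=[0,0,-0.004,0,0,0,0,0,-0.004,0,0,0,0,0,-0.004,0,0,0])

```text
t: 10.3
ee_pos: [0.5143, -0.1071, 0.0855]
orientation: [0.999, -0.047, 0.0, 0.0]
force: [-5.9, 3.2, 22.1]
width: 0.0072
grip_force: 62.7
```

Emit:
servo_tool(increments=[0,0,0.004,0,0,0,0,0,0.004,0,0,0,0,0,0.004,0,0,0,0,0,0.004,0,0,0,0,0,0.004,0,0,0,0,0,0.004,0,0,0,0,0,0.004,0,0,0,0,0,0.004,0,0,0,0,0,0.004,0,0,0,0,0,0.004,0,0,0], fingers=1)

```text
t: 11.3
ee_pos: [0.5142, -0.107, 0.0852]
orientation: [0.999, -0.047, 0.0, 0.0]
force: [0.0, 0.0, -0.2]
width: 0.0852
grip_force: 0.0
```

Emit:
servo_tool(increments=[0,0,0.1,0,0,0,0,0,0.2,0,0,0,0,0,0.35,0,0,0,0,0,0.5,0,0,0,0,0,0.5,0,0,0,0,0,0.5,0,0,0,0,0,0.5,0,0,0,0,0,0.5,0,0,0])

```text
t: 12.1
ee_pos: [0.5133, -0.1068, 0.2336]
orientation: [0.999, -0.047, -0.001, -0.0]
force: [-0.8, -0.6, 0.8]
width: 0.0852
grip_force: 0.0
```

```bash
python3 - <<'E'
from workcell import manip
import cv2,numpy as np
d=manip.camera("scene");c=manip.camera("wrist")
o=np.zeros((480,800,3),np.uint8)
o[:,:480]=cv2.resize(d["img"][100:200,240:340,::-1],(480,480),interpolation=2)
o[:240,480:]=cv2.resize(c["img"][:,:,::-1],(320,240),interpolation=3)
cv2.imwrite("pics/c6.png",o)
E
```

```text
(no output)
```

View pics/c6.png

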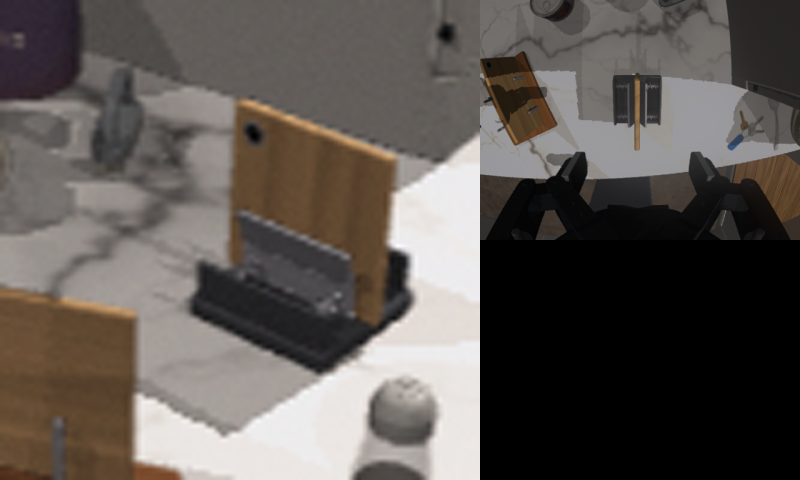

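The narrow board stands upright and centred in the clip, the wide one is still in the rack, and the gripper is clear.

```bash
python3 -c "
from workcell import manip
print(manip.finish_job())"
```

```text
the job is handed in; nothing more can be done
None
```

The narrow board is pressed home on the clip's floor (22 N on the last push), standing upright and about centred; the wide board still stands in the rack, and I handed the job in at about 12 s, though no verdict was returned.

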